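# Tilt a drive module out of a packed rack and pin it in the bench dock

### The arm

A 6-joint arm with a two-finger parallel gripper is mounted at the origin on a cart in front of the work surface, level with it; the furniture and walls round the work are solid. World frame = base frame: x ahead of the robot, y to its left, z up, the work surface at z = 0. Lengths are in m, angles in rad, forces in N, time in s.
With the tool pointing down it reaches from about 0.35 to 0.85 m from the base axis. Payload 8.1 kg.
Tool frame: the origin (TCP) lies at the very end of the fingers, on their centre line; the grasp point (between the pads) lies 19 mm behind it; z points along the fingers, y is the line along which they close (so a half turn about z gives the same grasp; the last joint's range is limited). The gripper opens to 93 mm and grips with 3 to 60 N. Pads are 15 mm wide; open, the fingers measure 128 mm over their backs; the gripper's body (75 mm by 188 mm) begins 65 mm behind the grasp point.
Start: joints at [1.173, 0.13, 1.488, -0, 1.523, -0.085], TCP at [0.185, 0.571, 0.219] pointing down, gripper open.
Joint ranges: [-2.96, 2.96], [-0.89, 2.26], [0.02, 2.5], [-1.34, 4.48], [0, 2.73], [-2.66, 2.66]. Speed limits (rad/s): [2.39, 2.39, 2.79, 3.14, 3.14, 3.14].

### API

Orientations are given as a rotation vector (axis times angle).
In Python, from plant import monitor, eyes, ticket gives the robot as it stands.
- The arm moves only by the tool arm_command, never from a script. Its argument "deltas" is a list that holds one entry, the list of rows, each a list of 6 numbers: the shift along the world's x, y, z in cm, then the turn, a rotation vector about the world's x, y, z in degrees. In form: [[[tx, ty, tz, rx, ry, rz], ...]]. A call has 1 to 12 rows; each row shifts and turns the commanded pose from where the row before left it; what a row does not reach is not made up. A row lasts 1/12 s, in which the tool goes at most 41.7 mm and 7.16 degrees, less where a joint would pass 70% of its speed; a pose out of reach is approached as far as the arm can. A call is refused whole if a number of a shift passes 4.17 or a number of a turn 7.16, either way. A call with a gripper value outside its range is refused whole. "gripper" is the opening, from -1 (shut) to 1 (fully open), set as the call begins (left out, the last holds). The fingers move at their own pace and stop on an object; "squeeze" is the grip in N (left out, the last holds). Time passes only in rows, so rows that do not move let the fingers close. It gives the time, the measured TCP pose, the force, the opening and the grip force at its end, in the units of the state.
- monitor.read_state(): the state, without advancing time (a new reading comes with each control period).
- eyes.read_camera(name): name is "scene" or "top" or "wrist"; returns the picture (400x640x3 uint8, blue, green, red); there is no depth.
- eyes.camera_model(name): a dict with "fx", "fy", "cx", "cy" (pixels), "rvec" (rotation vector, rad) and "tvec" (3), from world to camera coordinates, as OpenCV has them. Camera axes: x right, y down, z forward; pixel columns grow to the right and rows downward; lengths in m; the calibration is good to about 2 mm. The wrist camera is an equidistant fisheye: a pixel r from the principal point sees the ray r / f radians off the axis. A picture is of the moment at which its call begins: read the wrist's pose just before it. camera_model takes no time and is no camera call; for the wrist camera it gives the pose at the moment of the call.
- ticket.close_job(): hands the job in; it is judged then, once.
The state is a dict: "t": time; "q": joint angles; "dq": joint speeds; "joint_torque": joint torques, N m; "tool_pos": TCP position; "orientation": TCP orientation; "force": force on the tool from outside, world axes, zero at the start; "wrist_torque": the same for the moment, N m; "opening": finger opening in m; "gripper_force": force on a finger pad.
Only numpy, scipy, OpenCV 4.12 (cv2) and the standard library are available. Lean on these libraries where they do the work, as an engineer would, in place of code of your own. Each camera call takes 0.05 s, during which the arm holds its last target. There are 200 camera calls.

### The job

The drive module with the round fan on its front has to go on test: tilt it forward out of its packed row, from under the wiring duct, and stand it fully home in the bench dock with its locking eye between the two clevis cheeks. Then lock it there by pushing the lock pin through both cheeks and the eye until its collar is up against the cheek. Leave the other modules seated in the rack and do not push the multimeter about.

Things in the scene. Friction and masses are not known exactly. Their poses are not given: they have to be found in the camera images.
- rack: Fixed sheet-steel rack, 124 (x) x 220 (y) x 192 (z) mm, holding five modules side by side along its y, 41.5 mm apart (1.5 mm gaps). Origin: centre of its underside; x to its back, y to its left, z up. Floor 8 mm up; inner face of the back sheet at x = +59 mm. The lip and the duct keep a module from coming straight up or straight forward; tilted forward it comes free.
- rack_lip (a point): Upper inner edge of the rack's 3 mm thick front lip, mid-length, at rack (-57, 0, 26) mm, 18 mm above the floor. Turned forward about this edge by 0.45 to 0.55 rad (top towards rack -x) a module clears the duct, also while it turns; then it slides out along its own slope.
- rack_duct (a point): Lower front edge of the wiring duct (a solid box, x +15 to +60, z 150 to 192 mm of the rack) that lies over the rear of the whole row, 12 mm above the modules' tops; mid-length, at rack (15, 0, 150) mm.
- drive_fan: Module to move: grey housing 110 (x) x 40 (y) x 130 (z) mm, 0.25 to 0.5 kg, round 36 mm fan guard on its front and one on top; in one of the rack's three inner places, parallel to the rack. The others have terminal strips, no fan. Origin: centre of its underside; x to its back, z up; front face x = -55, back +55 mm; upper rear edge cut off 35 x 35 mm. Up to 2 mm play to the lip, 4 mm to the back.
- fan_grip (a point): Point on drive_fan's grip blade, at module (-47.8, 0, 157.4) mm. The blade is a flat bar 12 mm thick, 26 mm wide (y), 44 mm high on the module's top, rooted at module x = -42, z = 130 mm, leaning forward (top to -x) 0.21 rad from the module's z; this point is 28 mm up it. Grip it across its thickness, fingers before and behind it, tool along the blade. All modules have one.
- fan_eye (a point): Centre of the 14 mm hole through drive_fan's locking eye, at module (-89, -10, 54) mm: an upright steel plate 10 mm thick (y), 30 mm high, standing 51 mm out from the front face. The hole runs along the module's y. All modules have one.
- module_a: Neighbour module with two terminal strips on its front, same housing, 0.35 kg, in one of the three inner places. Origin: centre of its underside, z up. Stays in the rack.
- module_b: As module_a, in another of the three inner places.
- module_end_l: As module_a, at the left end of the row (rack y = +83 mm).
- module_end_r: As module_a, at the right end of the row (rack y = -83 mm).
- dock: Fixed bench dock, dark steel base 182 x 96 x 10 mm. Origin: on the bench under the module's place; x to its back, z up; the module stands in it parallel to it. Guides with flared tops (33 mm high) leave 46 mm in y and 115 in x for the 40 x 110 housing. In front a steel clevis: two cheeks 8 mm thick, 36 wide, 82 high, 20 apart, outer faces at dock y = -28 and +8 mm; the eye goes between.
- dock_seat (a point): Centre of the module's place on top of the base plate, dock (0, 0, 10) mm: the module's origin comes here. Axes as the dock.
- dock_hole (a point): Middle of the clevis, on the axis of the 14 mm holes through both cheeks, dock (-89, -10, 64) mm; they run along the dock's y. Axes as the dock. With the module home the hole of its eye is here too.
- lock_pin: Loose lock pin lying on the bench, 130 mm long, 0.12 kg. Body y is its axis, tip at +y (towards the robot's left). Black handle 20 x 20 mm, y -30 to 30; collar 20 mm across, y 30 to 36; steel shank 10 mm across, tapered nose, y 36 to 100. Origin: centre of the handle's underside, z up; axis 10 mm above it. Held by the handle's outer half it goes in from the dock's right beside the module.
- pin_tip (a point): Tip of the lock pin, on its axis, at pin (0, 100, 10) mm.
- pin_collar (a point): Front face of the pin's collar, on its axis, at pin (0, 36, 10) mm; fully in, it meets the near cheek's outer face, 18 mm from dock_hole.
- multimeter: Bystander: multimeter lying on the bench left of and behind the dock, 145 x 72 x 43 mm. Origin: centre of its underside.

How it is judged:
By the outcome, as a careful person would: the job done as asked, in the order asked, and still so for the second after the job is handed in, with the robot touching nothing.
It also fails if it takes over 54 s, if anything falls off the work surface, if the arm or the gripper's body presses on something with over 40 N, if the wrist force passes 120 N, or if a joint passes its speed limit or range.

## Working session

There is one attempt and no reset: what is moved stays moved. The work goes in short steps, Python scripts to look and compute and a tool call to move; the robot and the scene stay as the last step left them, time stands still between calls to the robot, and variables do not carry over. Pictures are saved under pics/ and viewed, at most 10 in all, crops included, and the job is handed in when it is done.

Besides the shell and the picture viewer there is one more tool, called after "Emit:" in YAML: its name, and indented under it one key for each argument. arm_command: Moves the arm, as the interface text tells. Its arguments: {"type":"object","properties":{"deltas":{"type":"array"},"gripper":{"type":"number"},"squeeze":{"type":"number"}},"required":["deltas"]}

```bash
ls; mkdir -p pics
python3 - <<'E'
from plant import monitor, eyes
import cv2
for n in ("scene","top"):
    m=eyes.camera_model(n); print(n,m)
    cv2.imwrite(f"pics/{n}0.png",eyes.read_camera(n))
print(monitor.read_state())
E
```

```text
pics
scene {'fx': 446.315438896389, 'fy': 446.315438896389, 'cx': 318.3949508079558, 'cy': 195.8068675789446, 'rvec': array([ 1.74865855, -2.01081477,  0.6313654 ]), 'tvec': array([-0.03913173,  0.54719924,  1.21087338])}
top {'fx': 515.2025665279767, 'fy': 515.2025665279767, 'cx': 320.3780834970027, 'cy': 197.52548616909186, 'rvec': array([ 2.10605191, -2.15576226,  0.17413573]), 'tvec': array([-0.08654078,  0.57514368,  1.47030621])}
{'t': 0.1, 'q': array([ 1.17255182e+00,  1.31089401e-01,  1.48916927e+00, -1.45394284e-05,
        1.52300620e+00, -8.54016126e-02]), 'dq': array([ 0.00054101, -0.00131943, -0.00231541, -0.0002865 , -0.00065176,
       -0.00124578]), 'joint_torque': array([ 1.18931621e-03, -5.61337423e+01, -4.93101203e+01,  7.70216435e-02,
        2.90747843e-02, -8.08016352e-05]), 'tool_pos': array([0.18444252, 0.57040403, 0.21769071]), 'orientation': array([-4.89349518e-01, -3.10285474e+00,  2.55543243e-03]), 'force': array([-0.49746986,  0.55395274, -0.37805508]), 'wrist_torque': array([-0.00209868,  0.00198573, -0.01189049]), 'gripper_force': 0.0, 'opening': 0.09302177742078917}
```

View pics/scene0.png

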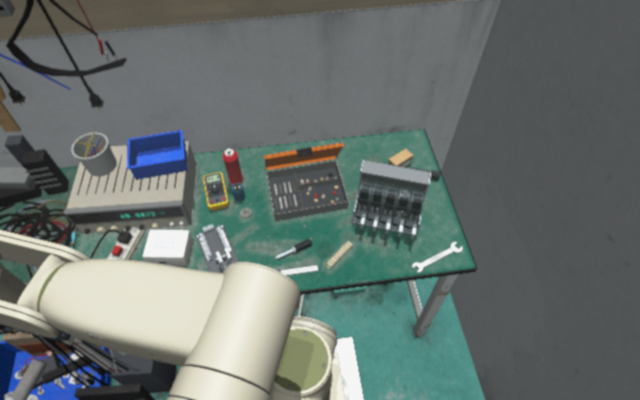

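View pics/top0.png

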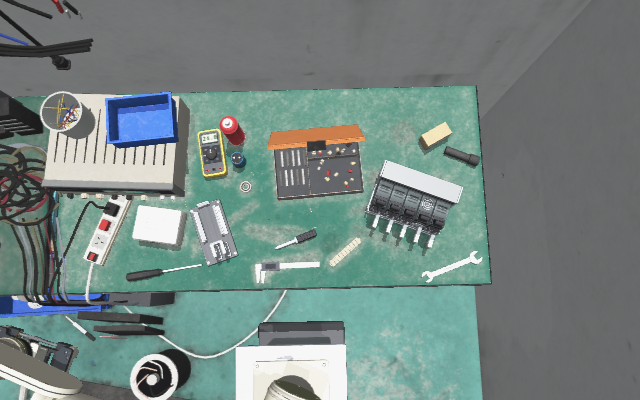

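The top view shows the rack at about (415,205), dock at (214,232), pin at (295,240) and multimeter at (212,153). I'll enlarge it for accurate pixel positions.

Run:
```python
import cv2,numpy as np
im=cv2.imread("pics/top0.png")
a=cv2.resize(im[152:252,355:475],None,fx=6,fy=6,interpolation=cv2.INTER_CUBIC)[:600]
cv2.imwrite("pics/c1.png",a)
b=cv2.resize(im[190:275,180:325],None,fx=5.5,fy=5.5,interpolation=cv2.INTER_CUBIC)
cv2.imwrite("pics/c2.png",b); print(a.shape,b.shape)
```

```text
(600, 720, 3) (468, 798, 3)
```

View pics/c1.png

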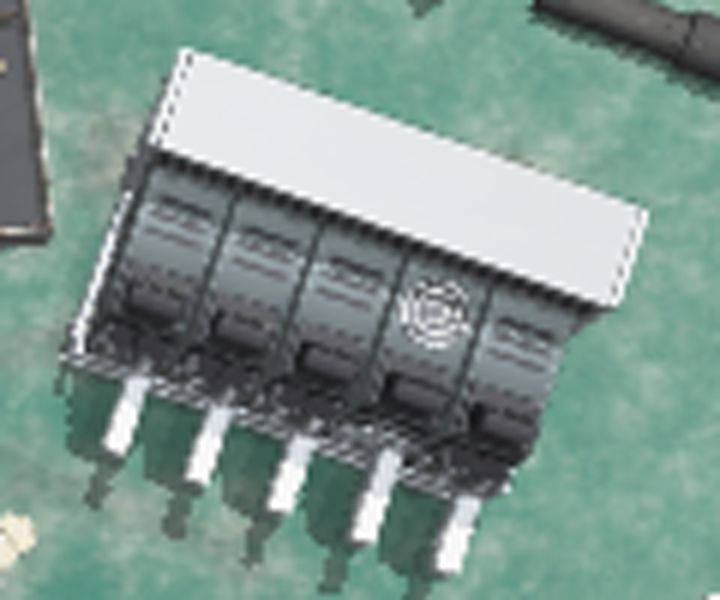

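View pics/c2.png

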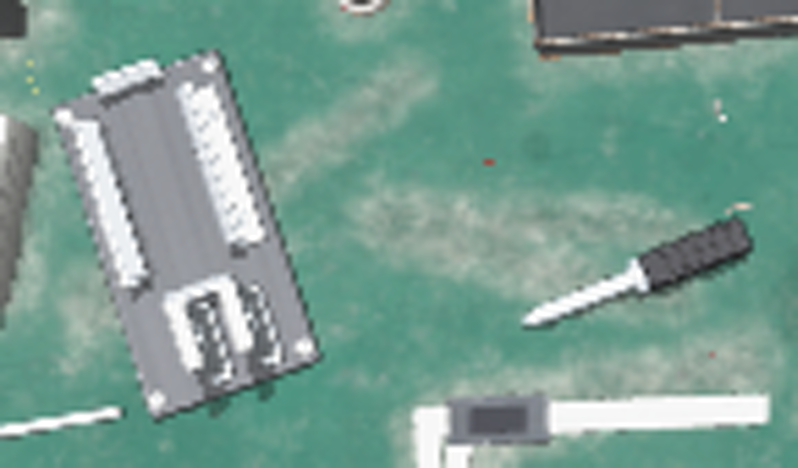

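The fan module is the 4th from the left (rack y = -41.5). Next I'll fit the planar poses from the corners I read.

```bash
cat > h.py <<'E'
import numpy as np, cv2
from scipy.spatial.transform import Rotation as R
from scipy.optimize import least_squares
def proj(m,P):
    P=np.asarray(P,float).reshape(-1,3)
    p,_=cv2.projectPoints(P,np.asarray(m["rvec"],float),np.asarray(m["tvec"],float),np.array([[m["fx"],0,m["cx"]],[0,m["fy"],m["cy"]],[0,0,1.]]),None); return p[:,0]
def wproj(m,P):
    c=R.from_rotvec(m["rvec"]).apply(np.asarray(P,float).reshape(-1,3))+m["tvec"]
    rr=np.hypot(c[:,0],c[:,1]); th=np.arctan2(rr,c[:,2]); s=m["fx"]*th/np.maximum(rr,1e-9)
    return np.c_[c[:,0]*s+m["cx"],c[:,1]*s+m["cy"]]
def W(p,L):  # p=(x,y,yaw) local mm -> world m
    L=np.asarray(L,float).reshape(-1,3)/1e3
    return R.from_euler("z",p[2]).apply(L)+[p[0],p[1],0]
def fit(m,L,px,p0,pr=proj,loss="linear"):
    r=least_squares(lambda p:(pr(m,W(p,L))-px).ravel(),p0,loss=loss)
    return r.x,r.fun.reshape(-1,2)
def onz(m,px,z): # pinhole px -> world at height z
    d=np.array([(px[0]-m["cx"])/m["fx"],(px[1]-m["cy"])/m["fy"],1.]); Q=R.from_rotvec(m["rvec"]).inv()
    o=Q.apply(-np.asarray(m["tvec"])); d=Q.apply(d); return o+d*(z-o[2])/d[2]
E
python3 - <<'E'
from h import *
from plant import eyes
np.set_printoptions(precision=4,suppress=True)
m=eyes.camera_model("top")
u=lambda a,s,o:(np.array(a)+.5)/s-.5+o
px=u([(152,150),(618,304),(188,48),(648,212),(117,454),(200,484),(283,512),(365,542),(447,572)],6,(355,152))
L=[(15,110,192),(15,-110,192),(61,110,192),(61,-110,192)]+[(-106,y-10,70) for y in (83,41.5,0,-41.5,-83)]
p,r=fit(m,L,px,[.6,-.2,-.3]); print("rack",p);print(r.T)
p,r=fit(m,L[:4],px[:4],[.6,-.2,-.3]); print("rack duct only",p);print(r.T)
px=u([(58,107),(215,52),(320,355),(157,416)],5.5,(180,190))
c=np.array([onz(m,q,.01) for q in px]);print("dock corners",c)
print([np.linalg.norm(c[i]-c[(i+1)%4]) for i in range(4)])
px=u([(524,324),(638,277),(745,234)],5.5,(180,190))
for q,z in zip(px,(.01,.01,.015)): print("pin",onz(m,q,z))
E
```

```text
rack [ 0.5512 -0.3581 -0.3645]
[[-0.2679  0.7465 -0.8533  0.8064 -0.0747 -0.1842 -0.2451 -0.0905  0.1131]
 [-1.009   0.3905  0.2446 -0.3218  0.2707  0.0869  0.2535  0.1039 -0.0285]]
rack duct only [ 0.5507 -0.3578 -0.3651]
[[-0.3791  0.6228 -0.9537  0.6938]
 [-0.871   0.5785  0.3847 -0.1323]]
dock corners [[0.5536 0.2938 0.01  ]
 [0.5822 0.2079 0.01  ]
 [0.4148 0.1494 0.01  ]
 [0.3841 0.2371 0.01  ]]
[np.float64(0.09051772990701626), np.float64(0.17729934937642922), np.float64(0.09291750487668853), np.float64(0.17874416865632128)]
pin [0.4289 0.039  0.01  ]
pin [ 0.4529 -0.023   0.01  ]
pin [ 0.4744 -0.0816  0.015 ]
```

```bash
cat >> h.py <<'E'
def tool(az,tilt): # tool y along azimuth az, tool z down leaning to +az by tilt
    h=np.array([np.cos(az),np.sin(az),0]); z=np.array([0,0,1.])
    tz=h*np.sin(tilt)-z*np.cos(tilt); ty=h*np.cos(tilt)+z*np.sin(tilt)
    return R.from_matrix(np.c_[np.cross(ty,tz),ty,tz])
def plan(pos,rot,st,vmax=4.1,wmax=7.1,n=None):
    d=(np.asarray(pos)-st["tool_pos"])*100; w=np.degrees((rot*R.from_rotvec(st["orientation"]).inv()).as_rotvec())
    k=n or int(np.ceil(max(np.linalg.norm(d)/vmax,np.linalg.norm(w)/wmax)))
    print(k,"rows of",np.round(np.r_[d/k,w/k],3).tolist()); return {"tool_pos":np.asarray(pos),"orientation":rot.as_rotvec()}
E
python3 - <<'E'
from h import *
from plant import eyes,monitor
m=eyes.camera_model("wrist"); s=monitor.read_state()
T=R.from_rotvec(s["orientation"]); c=R.from_rotvec(m["rvec"])
print(m["fx"],m["cx"],m["cy"]); o=-c.inv().apply(m["tvec"])
print("cam in tool",T.inv().apply(o-s["tool_pos"])); print((T.inv()*c.inv()).as_matrix().round(3))
s["tool_pos"]=np.array([.185,.571,.219])
a=plan([.44,.20,.33],tool(.33,0),s)
h=tool(-.3645,.21); g=W([.551,-.358,-.3645],(-47.8,-41.5,165.4))[0]
z=h.as_matrix()[:,2]; print("grip",g)
b=plan(g+z*(.019-.13),h,a)
E
```

```text
309.70691628693146 319.7121273452161 199.45174441325628
cam in tool [ 0.07316148  0.00051305 -0.165992  ]
[[ 0.001 -0.965 -0.263]
 [ 1.     0.001 -0.   ]
 [ 0.001 -0.263  0.965]]
12 rows of [2.125, -3.092, 0.925, 0.005, -0.006, -4.431]
grip [ 0.49154635 -0.37973369  0.1654    ]
15 rows of [0.2, -3.81, -0.374, -0.014, -0.818, -2.643]
```

Emit:
arm_command:
  deltas:
    - [[2.125, -3.092, 0.925, 0, 0, -4.431], [2.125, -3.092, 0.925, 0, 0, -4.431], [2.125, -3.092, 0.925, 0, 0, -4.431], [2.125, -3.092, 0.925, 0, 0, -4.431], [2.125, -3.092, 0.925, 0, 0, -4.431], [2.125, -3.092, 0.925, 0, 0, -4.431], [2.125, -3.092, 0.925, 0, 0, -4.431], [2.125, -3.092, 0.925, 0, 0, -4.431], [2.125, -3.092, 0.925, 0, 0, -4.431], [2.125, -3.092, 0.925, 0, 0, -4.431], [2.125, -3.092, 0.925, 0, 0, -4.431], [2.125, -3.092, 0.925, 0, 0, -4.431]]
  gripper: -0.1

```text
t: 1.1
tool_pos: [0.4401, 0.1981, 0.3298]
orientation: [-1.831, -2.553, 0.0]
force: [0.5, 0.7, -0.6]
opening: 0.0418
gripper_force: 0.0
```

Run:
```python
from plant import monitor, eyes
import cv2,numpy as np,pickle
eyes.read_camera("wrist"); eyes.read_camera("wrist"); eyes.read_camera("wrist")
s=monitor.read_state(); m=eyes.camera_model("wrist"); im=eyes.read_camera("wrist")
cv2.imwrite("pics/w1.png",im); pickle.dump(m,open("m1.pkl","wb"))
print(s["t"],s["tool_pos"],s["orientation"],abs(s["dq"]).max(),s["opening"],s["q"])
```

```text
1.25 [0.44091975 0.19778141 0.32994703] [1.83219357e+00 2.55131769e+00 4.47735977e-04] 0.06636516544177395 0.0416123981825925 [ 3.15726723e-01 -2.06783934e-01  1.61629699e+00 -2.77942388e-04
  1.73152519e+00 -9.52518910e-03]
```

View pics/w1.png

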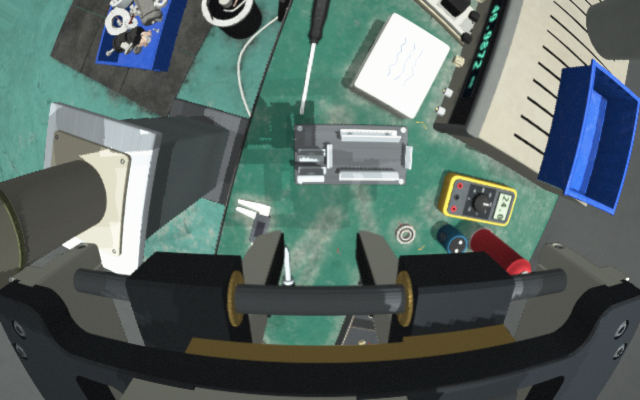

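The wrist view shows the dock at (295–412, 122–185). I'll go to the hover above the rack and crop both together.

Emit:
arm_command:
  deltas:
    - [[0.2, -3.81, -0.374, 0, -0.82, -2.64], [0.2, -3.81, -0.374, 0, -0.82, -2.64], [0.2, -3.81, -0.374, 0, -0.82, -2.64], [0.2, -3.81, -0.374, 0, -0.82, -2.64], [0.2, -3.81, -0.374, 0, -0.82, -2.64], [0.2, -3.81, -0.374, 0, -0.82, -2.64], [0.2, -3.81, -0.374, 0, -0.82, -2.64], [0.2, -3.81, -0.374, 0, -0.82, -2.64]]

```text
t: 1.97
tool_pos: [0.4553, -0.1048, 0.2989]
orientation: [2.195, 2.114, 0.102]
force: [-0.1, -0.3, -0.4]
opening: 0.0419
gripper_force: 0.0
```

Emit:
arm_command:
  deltas:
    - [[0.2, -3.81, -0.374, 0, -0.82, -2.64], [0.2, -3.81, -0.374, 0, -0.82, -2.64], [0.2, -3.81, -0.374, 0, -0.82, -2.64], [0.2, -3.81, -0.374, 0, -0.82, -2.64], [0.2, -3.81, -0.374, 0, -0.82, -2.64], [0.2, -3.81, -0.374, 0, -0.82, -2.64], [0.2, -3.81, -0.374, 0, -0.82, -2.64]]

```text
t: 2.55
tool_pos: [0.4703, -0.3715, 0.2725]
orientation: [2.441, 1.684, 0.183]
force: [1.3, -0.0, 0.2]
opening: 0.0418
gripper_force: 0.0
```

Run:
```python
from plant import monitor, eyes
from h import *
import pickle
for i in range(3): eyes.read_camera("wrist")
s=monitor.read_state(); m=eyes.camera_model("wrist"); im=eyes.read_camera("wrist")
cv2.imwrite("pics/w2.png",im); pickle.dump(m,open("m2.pkl","wb"))
print(s["t"],s["tool_pos"],s["orientation"],abs(s["dq"]).max(),s["q"])
L=[(15,110,192),(15,-110,192),(-106,-51.5,77),(-48,-41.5,165),(-60,110,26),(-60,-110,26)]
px=wproj(m,W([.551,-.358,-.3645],L)); print(px.round())
w1=cv2.imread("pics/w1.png"); a=cv2.resize(w1[112:194,285:420],None,fx=5,fy=5,interpolation=cv2.INTER_CUBIC)
cv2.imwrite("pics/c3.png",a)
```

```text
2.7 [ 0.46944233 -0.37159649  0.27119244] [2.44458613 1.68420344 0.18172994] 0.0446713972320001 [-0.81517186 -0.08570328  1.62704188  0.0957617   1.41627933 -0.45693539]
[[400.  31.]
 [390. 270.]
 [257. 190.]
 [321. 198.]
 [290.  60.]
 [292. 221.]]
```

View pics/c3.png

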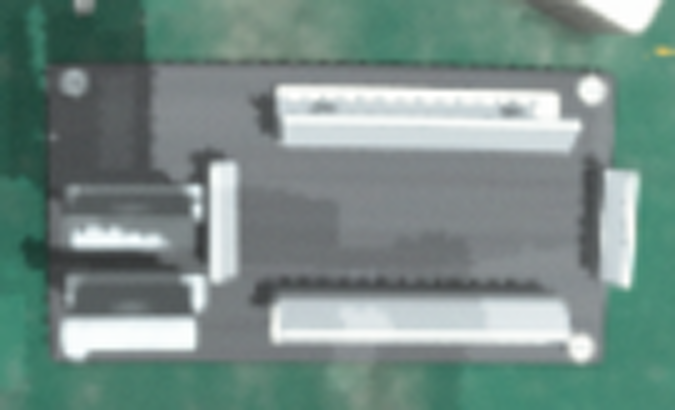

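View pics/w2.png

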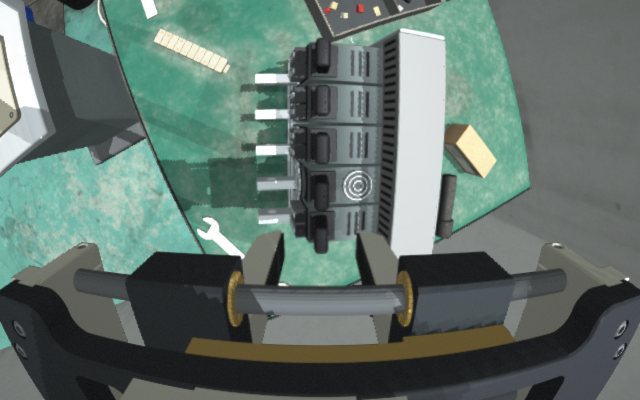

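The dock crop shows the right cheek top at (62–197, 319–350), the left cheek top at y 215–248 and the base corners. The w2 view shows the fan module's eye at (257–297,184), its blade at (321,188) and the fan at (357,185). I'll refine with pixel profiles and a fit.

Run:
```python
from h import *
import pickle
np.set_printoptions(precision=4,suppress=True,linewidth=200)
m1=pickle.load(open("m1.pkl","rb")); 
u=lambda a,s,o:(np.array(a)+.5)/s-.5+o
px=u([(62,319),(197,319),(62,350),(197,349),(68,248),(68,215),(45,65),(612,68),(603,361),(50,361)],5,(285,112))
def f(q):
    b=q[3]; L=[(-107,-20,82),(-71,-20,82),(-107,-28,82),(-71,-28,82),(-107,0,82),(-107,8,82),(b,48,10),(b+182,48,10),(b+182,-48,10),(b,-48,10)]
    return (wproj(m1,W(q[:3],L))-px).ravel()
r=least_squares(f,[.48,.22,.33,-110],x_scale=[1,1,1,1000]); print("dock",r.x); print(r.fun.reshape(-1,2).T)
r=least_squares(lambda q:f(q)[:12],[.48,.22,.33,-110]); print("cheeks only",r.x)
im=cv2.imread("pics/w2.png"); g=im.mean(2)
print("eyes col 262-275 rows 70-230"); e=g[65:232,262:276].mean(1); print(e.round().astype(int).tolist())
for y in (78,115,151,184,217): print("row",y,g[y-2:y+3,245:345].mean(0).round().astype(int).tolist())
print("duct rows", [ (y,g[y,380:452].round().astype(int).tolist()) for y in (60,150)])
for x in (321,):print("blade col",g[30:260,x-3:x+4].mean(1).round().astype(int).tolist())
```

```text
dock [   0.5093    0.2365    0.3322 -118.0077]
[[ 0.6814  0.1271  0.8064  0.1428 -0.8129 -0.9229 -0.5091  0.7255  0.1279 -0.3023]
 [ 0.1091 -0.0851 -0.3479 -0.3318 -0.2197  0.5101 -0.3326  0.2422  0.1368  0.4282]]
cheeks only [   0.5106    0.2339    0.303  -110.    ]
eyes col 262-275 rows 70-230
[131, 129, 122, 110, 97, 90, 84, 91, 155, 247, 255, 255, 255, 255, 255, 255, 254, 249, 151, 106, 82, 63, 60, 61, 61, 62, 67, 78, 86, 92, 99, 108, 108, 99, 90, 84, 79, 77, 77, 76, 76, 77, 77, 94, 184, 252, 254, 255, 255, 253, 254, 255, 254, 245, 128, 68, 75, 88, 94, 99, 108, 114, 114, 107, 97, 90, 88, 89, 90, 90, 89, 89, 89, 89, 88, 88, 87, 83, 90, 130, 177, 252, 254, 255, 255, 255, 253, 254, 254, 236, 142, 93, 76, 77, 81, 83, 80, 75, 66, 60, 59, 59, 59, 59, 59, 59, 60, 62, 67, 71, 74, 82, 103, 120, 120, 127, 155, 190, 187, 186, 188, 188, 186, 178, 148, 106, 74, 66, 64, 64, 65, 67, 66, 67, 66, 65, 70, 73, 74, 76, 77, 78, 82, 93, 106, 117, 124, 121, 111, 119, 154, 182, 182, 189, 212, 242, 251, 249, 210, 156, 142, 141, 141, 139, 137, 135, 132]
row 78 [131, 129, 131, 135, 141, 146, 149, 149, 149,
[... 3196 characters left out ...]
7, 67, 72, 72, 72, 73, 73, 73, 73, 73, 73, 73, 73, 73, 73, 73, 73, 73, 74, 75, 75, 75, 75, 75, 75, 75, 65, 51, 40, 48, 75, 95, 83, 82, 89, 84, 73, 67, 68, 74, 87, 88, 74, 79, 88, 79, 45, 25, 34, 48, 60, 67, 70, 69, 69, 69, 68, 69, 68, 67, 67, 68, 67, 67, 67, 67, 67, 67, 66, 65, 66, 66, 64, 62, 64, 60, 51, 45, 54, 70, 73, 73, 80, 85, 76, 52, 70, 69, 51, 29, 20, 20, 21, 20, 20, 22, 25, 37, 46, 52, 54, 54, 54, 54, 53, 52, 53, 54, 53, 51, 49, 51, 53, 53, 52, 53, 49, 50, 52, 51, 51, 48, 45, 43, 39, 38, 58, 63, 52, 30, 21, 20, 20, 21, 20, 20, 20, 20, 21, 20, 20, 24, 33, 42, 50, 56, 58, 58, 59, 58, 58, 58, 57, 57, 57, 56, 56, 56, 55, 55, 54, 54, 54, 54, 55, 57, 62, 85, 139, 150, 150, 151, 154, 159]
```

Run:
```python
import cv2
im=cv2.imread("pics/w2.png")[130:255,245:410]
im=cv2.resize(im,None,fx=4.8,fy=4.8,interpolation=cv2.INTER_CUBIC); im=cv2.convertScaleAbs(255*(im/255.)**.6)
cv2.imwrite("pics/c4.png",im); print(im.shape)
```

```text
(600, 792, 3)
```

View pics/c4.png

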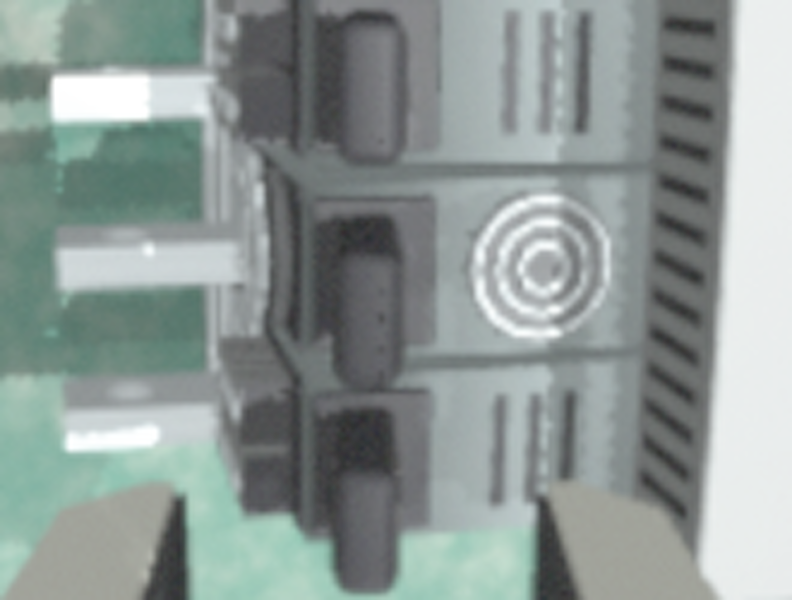

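The crop shows the fan module's blade top face at (337–400, 250–388), its eye's top face at rows 247–288 with the tip at x=58, and its seams at y≈170 and 355.

Run:
```python
from h import *
import pickle
from plant import monitor,eyes
np.set_printoptions(precision=4,suppress=True,linewidth=200)
m=pickle.load(open("m2.pkl","rb")); u=lambda a:(np.array(a)+.5)/4.8-.5+(245,130)
Y4=-41.5; Y5=-83; nan=np.nan
obs=[((373,160),(-51.2,-13,181)),((368,388),(-51.2,Y4-13,181)),((366,592),(-51.2,Y5-13,181)),
 ((52,78),(-106,-5,77)),((52,120),(-106,-15,77)),((58,247),(-106,Y4-5,77)),((58,288),(-106,Y4-15,77)),
 ((nan,170),(-10,Y4/2,138)),((nan,356),(-10,Y4*1.5,138)),
 ((735,nan),(15,10,192)),((699,nan),(15,-95,192))]
px=u([o[0] for o in obs]); L=[o[1] for o in obs]
f=lambda p:np.nan_to_num(wproj(m,W(p,L))-px).ravel()
r=least_squares(f,[.55,-.36,-.36]); print(r.x); print(f(r.x).reshape(-1,2).T)
i=[0,1,3,5]  # module 4 only, both
print("pred by top fit",f([.5512,-.3581,-.3645]).reshape(-1,2).T)
g=W(r.x,(-47.8,Y4,165.4))[0]; print("grip",g)
t=eyes.camera_model("top"); print("top px residual of duct/eyes:")
uu=lambda a:(np.array(a)+.5)/6-.5+(355,152)
print((proj(t,W(r.x,[(15,110,192),(15,-110,192),(-106,-10,77),(-106,Y4-10,77)]))-uu([(152,150),(618,304),(283,512),(365,542)])).T)
```

```text
[ 0.5529 -0.3527 -0.3694]
[[-1.1207 -0.4047 -0.3031 -0.3333 -0.1116 -0.4661 -0.1237  0.      0.      1.5739  1.4791]
 [ 0.5682  0.2572  0.9652 -0.3493 -0.4471 -0.0599 -0.2512 -0.765   0.0198  0.      0.    ]]
pred by top fit [[-0.7044  0.2197  0.5052  0.1137  0.3953  0.2204  0.6165  0.      0.      1.6194  1.7122]
 [ 7.4453  6.6332  6.6428  4.9802  4.8485  5.0789  4.8235  4.773   5.2297  0.      0.    ]]
grip [ 0.4934 -0.3742  0.1654]
top px residual of duct/eyes:
[[-2.2144 -1.3623 -1.9808 -1.7895]
 [-1.7775 -0.0167 -0.5873 -0.6495]]
```

Run:
```python
from h import *
from plant import monitor
s=monitor.read_state(); print(s["tool_pos"],s["orientation"])
h=tool(-.3694,.21); z=h.as_matrix()[:,2]; g=np.array([.4934,-.3742,.1654])
ho=tool(-.3645,.21); b=np.array([.49155,-.37973,.1654])+ho.as_matrix()[:,2]*(.019-.13); print("planned",b,ho.as_rotvec())
a=plan(g+z*(.019-.09),h,s,n=3); c=plan(g+z*.019,h,a,n=5); print(g+z*.019,h.as_rotvec())
```

```text
[ 0.46982729 -0.37045904  0.27196376] [2.44277698 1.68579976 0.18242722]
planned [ 0.46993114 -0.37148134  0.27396143] [2.44056788 1.68098613 0.17715507]
3 rows of [0.326, 0.053, -1.237, -0.109, -0.001, -0.139]
5 rows of [0.35, -0.135, -1.76, 0.0, 0.0, 0.0]
[ 0.49709356 -0.37563005  0.14681741] [2.44446954 1.67485821 0.17650926]
```

Emit:
arm_command:
  deltas:
    - [[0.33, 0.05, -1.24, -0.1, 0, -0.14], [0.33, 0.05, -1.24, -0.1, 0, -0.14], [0.33, 0.05, -1.24, -0.1, 0, -0.14], [0.35, -0.135, -1.76, 0, 0, 0], [0.35, -0.135, -1.76, 0, 0, 0], [0.35, -0.135, -1.76, 0, 0, 0], [0.35, -0.135, -1.76, 0, 0, 0], [0.35, -0.135, -1.76, 0, 0, 0], [0, 0, 0, 0, 0, 0], [0, 0, 0, 0, 0, 0]]

```text
t: 3.58
tool_pos: [0.4964, -0.3748, 0.146]
orientation: [2.445, 1.676, 0.176]
force: [0.0, 0.7, 0.8]
opening: 0.0416
gripper_force: 0.0
```

Run:
```python
from h import *
from plant import monitor,eyes
s=monitor.read_state();m=eyes.camera_model("wrist"); im=eyes.read_camera("wrist")
print(s["tool_pos"],s["orientation"],s["force"],s["t"])
T=R.from_rotvec(s["orientation"]); 
P=s["tool_pos"]+T.apply([[0,0,0],[0,0,-.019],[0,-.006,-.035],[0,.006,-.035]]); print(wproj(m,P).round())
w=im[60:330,180:470]; cv2.imwrite("pics/w3.png",cv2.resize(cv2.convertScaleAbs(255*(w/255.)**.6),None,fx=2.2,fy=2.2,interpolation=cv2.INTER_CUBIC))
```

```text
[ 0.49642547 -0.37482016  0.14600694] [2.44546302 1.67579514 0.17567674] [0.02079401 0.66955372 0.82307852] 3.5833
[[320. 246.]
 [320. 260.]
 [308. 275.]
 [333. 275.]]
```

View pics/w3.png

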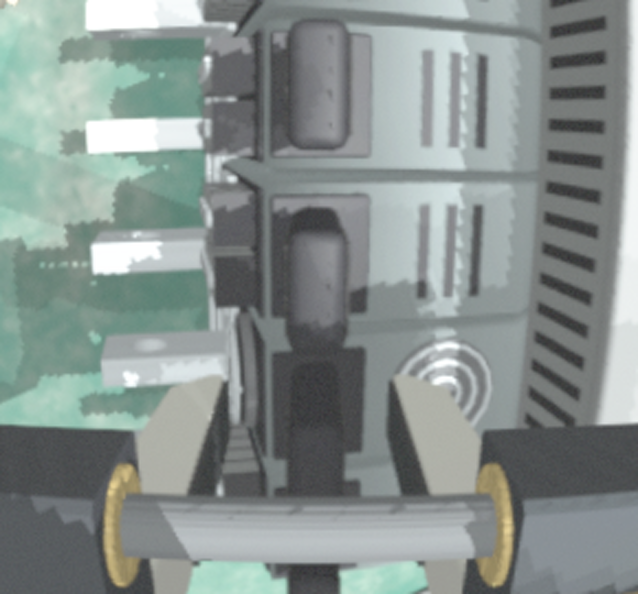

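The blade sits centred between the fingers (blade at column 316, fingers at 225 and 390), so I'll close.

Emit:
arm_command:
  deltas:
    - [[0, 0, 0, 0, 0, 0], [0, 0, 0, 0, 0, 0], [0, 0, 0, 0, 0, 0], [0, 0, 0, 0, 0, 0], [0, 0, 0, 0, 0, 0], [0, 0, 0, 0, 0, 0]]
  gripper: -1
  squeeze: 55

```text
t: 4.13
tool_pos: [0.4969, -0.377, 0.1487]
orientation: [2.443, 1.672, 0.176]
force: [-1.0, -0.2, -0.2]
opening: 0.0119
gripper_force: 55.0
```

Run:
```python
from h import *
from plant import monitor
s=monitor.read_state(); print(s["tool_pos"],s["orientation"],s["force"],s["wrist_torque"],s["opening"])
np.set_printoptions(precision=3,suppress=True)
# TCP relative to lip edge in rack frame: use module nominal. TCP local in rack frame via fan grip point
h=tool(-.3694,.21); ax=np.array([np.sin(.3694)*1,np.cos(.3694),0]) # rack y axis
yw=R.from_euler("z",-.3694)
# tcp = grip + .019*toolz in rack frame relative to lip (front face contact, 1mm forward)
v=np.array([-47.8+19*np.sin(.21)+55+1,0,157.4-19*np.cos(.21)-18])/10 # cm rel pivot
n=12; prev=v; th=.5
out=[]
for k in range(1,n+1):
    a=-th*k/n; q=R.from_rotvec([0,a,0]).apply(v)+[-.1*min(k,4)/4,0,0]
    d=yw.apply(q-prev); prev=q; out.append(np.r_[d,yw.apply([0,np.degrees(-th/n),0])])
print(np.round(out,2).tolist())
sl=yw.apply(R.from_rotvec([0,-th,0]).apply([0,0,1])); print("slope dir",sl)
```

```text
[ 0.49693513 -0.37704317  0.14866864] [2.44313363 1.67152989 0.17629526] [-0.9875843  -0.16946778 -0.22574365] [ 0.09432654  0.4106235  -0.04646061] 0.011906176313435829
[[-0.49, 0.19, 0.04, -0.86, -2.23, 0.0], [-0.49, 0.19, 0.02, -0.86, -2.23, 0.0], [-0.5, 0.19, -0.0, -0.86, -2.23, 0.0], [-0.49, 0.19, -0.02, -0.86, -2.23, 0.0], [-0.47, 0.18, -0.04, -0.86, -2.23, 0.0], [-0.47, 0.18, -0.07, -0.86, -2.23, 0.0], [-0.46, 0.18, -0.09, -0.86, -2.23, 0.0], [-0.46, 0.18, -0.11, -0.86, -2.23, 0.0], [-0.46, 0.18, -0.13, -0.86, -2.23, 0.0], [-0.45, 0.17, -0.15, -0.86, -2.23, 0.0], [-0.45, 0.17, -0.17, -0.86, -2.23, 0.0], [-0.44, 0.17, -0.19, -0.86, -2.23, 0.0]]
slope dir [-0.447  0.173  0.878]
```

Emit:
arm_command:
  deltas:
    - [[-0.49, 0.19, 0.09, -0.86, -2.23, 0], [-0.49, 0.19, 0.02, -0.86, -2.23, 0], [-0.5, 0.19, 0, -0.86, -2.23, 0], [-0.49, 0.19, -0.02, -0.86, -2.23, 0], [-0.47, 0.18, -0.04, -0.86, -2.23, 0], [-0.47, 0.18, -0.07, -0.86, -2.23, 0]]

```text
t: 4.63
tool_pos: [0.4671, -0.365, 0.1471]
orientation: [2.259, 1.545, 0.364]
force: [-0.4, 0.5, -4.3]
opening: 0.0116
gripper_force: 55.0
```

Emit:
arm_command:
  deltas:
    - [[-0.46, 0.18, -0.09, -0.86, -2.23, 0], [-0.46, 0.18, -0.11, -0.86, -2.23, 0], [-0.46, 0.18, -0.13, -0.86, -2.23, 0], [-0.45, 0.17, -0.15, -0.86, -2.23, 0], [-0.45, 0.17, -0.17, -0.86, -2.23, 0], [-0.44, 0.17, -0.19, -0.86, -2.23, 0]]

```text
t: 5.13
tool_pos: [0.44, -0.3545, 0.1386]
orientation: [2.066, 1.413, 0.527]
force: [0.2, 0.1, -3.6]
opening: 0.0116
gripper_force: 55.0
```

Emit:
arm_command:
  deltas:
    - [[-0.27, 0.1, 0.53, 0, 0, 0], [-0.4, 0.155, 0.79, 0, 0, 0], [-0.4, 0.155, 0.79, 0, 0, 0], [-0.4, 0.155, 0.79, 0, 0, 0]]

```text
t: 5.47
tool_pos: [0.4252, -0.349, 0.1683]
orientation: [2.068, 1.414, 0.525]
force: [-0.3, 0.2, -3.3]
opening: 0.0118
gripper_force: 55.0
```

Emit:
arm_command:
  deltas:
    - [[-0.4, 0.155, 0.79, 0, 0, 0], [-0.4, 0.155, 0.79, 0, 0, 0], [-0.4, 0.155, 0.79, 0, 0, 0], [-0.4, 0.155, 0.79, 0, 0, 0], [-0.4, 0.155, 0.79, 0, 0, 0], [-0.4, 0.155, 0.79, 0, 0, 0], [-0.4, 0.155, 0.79, 0, 0, 0], [-0.4, 0.155, 0.79, 0, 0, 0], [-0.4, 0.155, 0.79, 0, 0, 0]]

```text
t: 6.22
tool_pos: [0.3892, -0.3351, 0.2396]
orientation: [2.069, 1.414, 0.525]
force: [0.1, -0.5, -3.6]
opening: 0.0117
gripper_force: 55.0
```

Run:
```python
from h import *
from plant import monitor,eyes
s=monitor.read_state(); print(s["t"],s["tool_pos"],s["orientation"],s["q"],s["force"])
T=R.from_rotvec(s["orientation"])
D=R.from_euler("z",.332)
def tcp(mod): # TCP when module origin (dock-local mm) is given, module parallel to dock
    return W([.5093,.2365,.332],np.array(mod)+np.array([-47.8+19*np.sin(.21),0,157.4-19*np.cos(.21)]))[0]
h=tool(.332,.21); up=tcp((0,0,95)); print("above dock",up,h.as_rotvec()); print("home",tcp((0,0,10)))
mid=np.array([.45,-.1,.30]); hm=tool(-.05,.21)
p0=s["tool_pos"]+[-.06,.03,.07]; h0=tool(-.3694,.55)
a=plan(p0,h0,s); b=plan(mid,hm,a); c=plan(up,h,b)
```

```text
6.2167 [ 0.38916164 -0.33513575  0.23957162] [2.06859245 1.41381569 0.52468531] [-1.16987413 -0.80415821  2.35095233  0.54577352  1.11944118 -0.92014215] [ 0.10484019 -0.52832891 -3.63517292]
above dock [0.4678547  0.22221127 0.23381741] [1.74672706 2.44982474 0.25818111]
home [0.4678547  0.22221127 0.14881741]
3 rows of [-2.0, 1.0, 2.333, 1.095, 2.85, 0.041]
6 rows of [2.014, 3.419, -0.16, 0.679, 3.189, 3.021]
9 rows of [0.198, 3.58, -0.735, -0.0, -0.0, 2.432]
```

Module is free: there's only about 3.6 N of weight and no side forces. Next I lift, upright it and carry it to above the dock.

Run:
```python
from h import *
from plant import monitor
s=monitor.read_state(); T=R.from_rotvec(s["orientation"])
a={"tool_pos":s["tool_pos"]+[-.008,.004,.108],"orientation":s["orientation"]}
b=plan([.43,-.1,.37],tool(-.05,.21),a,vmax=3.6); c=plan([.4679,.2222,.2488],tool(.332,.21),b,vmax=3.6)
```

```text
7 rows of [0.698, 3.302, 0.32, 0.855, 4.019, 2.577]
10 rows of [0.379, 3.222, -1.212, -0.0, -0.0, 2.189]
```

Emit:
arm_command:
  deltas:
    - [[-0.2, 0.1, 2.7, 0, 0, 0], [-0.2, 0.1, 2.7, 0, 0, 0], [-0.2, 0.1, 2.7, 0, 0, 0], [-0.2, 0.1, 2.7, 0, 0, 0]]

```text
t: 6.55
tool_pos: [0.3811, -0.3311, 0.3484]
orientation: [2.069, 1.413, 0.524]
force: [0.3, -0.2, -4.0]
opening: 0.012
gripper_force: 55.0
```

Emit:
arm_command:
  deltas:
    - [[0.7, 3.3, 0.32, 0.855, 4.02, 2.58], [0.7, 3.3, 0.32, 0.855, 4.02, 2.58], [0.7, 3.3, 0.32, 0.855, 4.02, 2.58], [0.7, 3.3, 0.32, 0.855, 4.02, 2.58], [0.7, 3.3, 0.32, 0.855, 4.02, 2.58], [0.7, 3.3, 0.32, 0.855, 4.02, 2.58], [0.7, 3.3, 0.32, 0.855, 4.02, 2.58]]

```text
t: 7.13
tool_pos: [0.4307, -0.0994, 0.3713]
orientation: [2.159, 2.056, 0.213]
force: [0.5, -0.7, -4.1]
opening: 0.0119
gripper_force: 55.0
```

Emit:
arm_command:
  deltas:
    - [[0.38, 3.22, -1.21, 0, 0, 2.19], [0.38, 3.22, -1.21, 0, 0, 2.19], [0.38, 3.22, -1.21, 0, 0, 2.19], [0.38, 3.22, -1.21, 0, 0, 2.19], [0.38, 3.22, -1.21, 0, 0, 2.19], [0.38, 3.22, -1.21, 0, 0, 2.19], [0.38, 3.22, -1.21, 0, 0, 2.19], [0.38, 3.22, -1.21, 0, 0, 2.19], [0.38, 3.22, -1.21, 0, 0, 2.19], [0.38, 3.22, -1.21, 0, 0, 2.19]]

```text
t: 7.97
tool_pos: [0.4687, 0.2227, 0.2487]
orientation: [1.743, 2.449, 0.259]
force: [1.2, -1.2, -3.7]
opening: 0.0116
gripper_force: 55.0
```

Run:
```python
from h import *
from plant import monitor,eyes
for i in range(4): eyes.read_camera("wrist")
s=monitor.read_state();m=eyes.camera_model("wrist"); im=eyes.read_camera("wrist")
print(s["t"],s["tool_pos"],s["orientation"],s["force"],abs(s["dq"]).max())
plan([.4679,.2222,.2488],tool(.332,.21),s,n=2)
T=R.from_rotvec(s["orientation"]); o=s["tool_pos"]; np.set_printoptions(precision=1,suppress=True)
q=(.5093,.2365,.332)
L=[(-107,-20,82),(-71,-20,82),(-107,-28,82),(-107,0,82),(-107,8,82),(-71,8,82),(-118,48,10),(64,48,10)]
print("dock px",wproj(m,W(q,L)).tolist())
# eye of module by hand geometry
H=tool(.332,.21); base=o-W((0,0,.332),[-47.8+19*np.sin(.21),0,157.4-19*np.cos(.21)])[0]
E=base+W((0,0,.332),[(-106,-15,69),(-106,-5,69),(-56,-5,69)]); print("eye px",wproj(m,E).tolist())
x0,y0=260,60
w=cv2.resize(im[y0:y0+165,x0:x0+220],None,fx=3.6,fy=3.6,interpolation=cv2.INTER_CUBIC); cv2.imwrite("pics/w4.png",cv2.convertScaleAbs(255*(w/255.)**.7)); cv2.imwrite("pics/w4f.png",im)
import pickle; pickle.dump(m,open("m4.pkl","wb"))
```

```text
8.1667 [0.4682698  0.22162516 0.24833906] [1.74388563 2.4508106  0.25693045] [ 0.08526547  0.51607787 -3.24689031] 0.03538092582318513
2 rows of [-0.018, 0.029, 0.023, 0.039, 0.011, -0.051]
dock px [[230.95416924471323, 204.912292465068], [263.50180467097476, 203.18461083360026], [231.50432777108236, 211.90247780397365], [229.68439201833735, 187.04982005274394], [229.22271726985355, 179.76585500169534], [262.44214499066857, 178.13016715877868], [223.56399467554792, 138.41485114111202], [360.54964234715254, 135.44978465839182]]
eye px [[224.43406217201814, 233.17715975022364], [223.25130168903607, 221.28497692392355], [286.1687648639102, 217.74372734975884]]
```

Run:
```python
import cv2
g=cv2.imread("pics/w4f.png").mean(2)
for x in (232,245,258): print(x,g[165:250,x-2:x+3].mean(1).round().astype(int).tolist())
for y in (225,229): print(y,g[y-1:y+2,210:245].mean(0).round().astype(int).tolist())
```

```text
232 [56, 55, 58, 77, 106, 110, 103, 99, 99, 108, 108, 100, 92, 88, 92, 104, 121, 123, 123, 121, 121, 118, 106, 80, 77, 106, 122, 118, 113, 120, 133, 136, 129, 115, 103, 100, 98, 95, 96, 107, 161, 225, 226, 223, 208, 159, 96, 84, 85, 84, 84, 85, 86, 85, 86, 95, 121, 150, 153, 149, 181, 231, 236, 236, 234, 231, 226, 208, 122, 91, 91, 89, 90, 90, 90, 90, 93, 95, 97, 98, 99, 96, 95, 96, 99]
245 [55, 56, 72, 104, 112, 97, 86, 85, 86, 88, 98, 113, 109, 98, 100, 116, 124, 125, 124, 124, 123, 113, 82, 67, 96, 109, 103, 87, 85, 86, 86, 87, 86, 91, 101, 112, 111, 99, 96, 151, 224, 247, 249, 247, 213, 109, 92, 109, 117, 117, 116, 108, 95, 85, 89, 115, 123, 122, 121, 122, 124, 130, 162, 208, 228, 230, 225, 144, 99, 93, 93, 94, 94, 93, 94, 93, 93, 93, 92, 94, 94, 95, 96, 100, 104]
258 [54, 61, 89, 112, 104, 89, 85, 85, 85, 85, 85, 85, 84, 89, 106, 121, 122, 123, 123, 122, 121, 110, 80, 80, 126, 119, 97, 86, 85, 84, 85, 85, 84, 85, 85, 84, 84, 86, 115, 193, 246, 248, 246, 214, 136, 90, 83, 83, 85, 84, 85, 84, 84, 87, 109, 120, 122, 121, 121, 123, 132, 148, 201, 228, 232, 227, 158, 110, 98, 99, 100, 100, 100, 101, 102, 103, 105, 109, 113, 115, 115, 120, 122, 124, 126]
225 [94, 94, 98, 101, 102, 101, 99, 97, 94, 92, 91, 93, 92, 90, 120, 203, 230, 233, 233, 233, 223, 199, 174, 170, 169, 167, 150, 134, 128, 128, 127, 124, 123, 124, 123]
229 [95, 95, 97, 99, 101, 104, 105, 102, 96, 91, 89, 90, 91, 89, 108, 193, 228, 233, 234, 233, 234, 233, 234, 233, 233, 233, 233, 233, 233, 233, 231, 225, 221, 220, 220]
```

The numeric check confirms predicted and seen cheeks and eye agree to about 0.5 px. Lowering.

Emit:
arm_command:
  deltas:
    - [[-0.02, 0.03, -1.3, 0, 0, 0], [-0.02, 0.03, -1.3, 0, 0, -0.1], [0, 0, -1.3, 0, 0, 0], [0, 0, -1.3, 0, 0, 0], [0, 0, -0.8, 0, 0, 0], [0, 0, -0.8, 0, 0, 0], [0, 0, -0.6, 0, 0, 0]]

```text
t: 8.8
tool_pos: [0.4682, 0.2215, 0.1737]
orientation: [1.748, 2.448, 0.26]
force: [1.0, 0.1, -4.2]
opening: 0.0115
gripper_force: 55.0
```

Emit:
arm_command:
  deltas:
    - [[0, 0, -0.5, 0, 0, 0], [0, 0, -0.5, 0, 0, 0], [0, 0, -0.4, 0, 0, 0], [0, 0, -0.3, 0, 0, 0]]

```text
t: 9.13
tool_pos: [0.4687, 0.222, 0.158]
orientation: [1.746, 2.448, 0.261]
force: [-0.8, 0.4, -3.2]
opening: 0.0116
gripper_force: 55.0
```

Emit:
arm_command:
  deltas:
    - [[0, 0, -0.3, 0, 0, 0], [0, 0, -0.2, 0, 0, 0], [0, 0, -0.2, 0, 0, 0], [0, 0, -0.1, 0, 0, 0], [0, 0, 0, 0, 0, 0]]

```text
t: 9.55
tool_pos: [0.4689, 0.2221, 0.1507]
orientation: [1.746, 2.447, 0.262]
force: [-0.2, -1.4, -2.2]
opening: 0.0114
gripper_force: 55.0
```

Emit:
arm_command:
  deltas:
    - [[0, 0, -0.1, 0, 0, 0], [0, 0, -0.1, 0, 0, 0], [0, 0, 0, 0, 0, 0]]

```text
t: 9.8
tool_pos: [0.4693, 0.2222, 0.1507]
orientation: [1.745, 2.446, 0.263]
force: [-8.5, -4.4, 13.6]
opening: 0.0113
gripper_force: 55.0
```

Emit:
arm_command:
  deltas:
    - [[0, 0, -0.1, 0, 0, 0], [0, 0, 0, 0, 0, 0]]

```text
t: 9.97
tool_pos: [0.4694, 0.2222, 0.1507]
orientation: [1.745, 2.446, 0.264]
force: [-14.7, -6.4, 22.4]
opening: 0.0117
gripper_force: 55.1
```

Contact at TCP z=0.1507 matches the grasp height minus the rack floor plus the dock base, so the module is home. Unload and release.

Emit:
arm_command:
  deltas:
    - [[0, 0, 0.15, 0, 0, 0], [0, 0, 0, 0, 0, 0], [0, 0, 0, 0, 0, 0]]

```text
t: 10.22
tool_pos: [0.4693, 0.2222, 0.1507]
orientation: [1.745, 2.446, 0.264]
force: [-7.3, -2.7, 11.2]
opening: 0.0115
gripper_force: 55.0
```

Emit:
arm_command:
  deltas:
    - [[0, 0, 0, 0, 0, 0], [0, 0, 0, 0, 0, 0], [0, 0, 0, 0, 0, 0], [0, 0, 0, 0, 0, 0]]
  gripper: -0.1

```text
t: 10.55
tool_pos: [0.4688, 0.2221, 0.1488]
orientation: [1.746, 2.447, 0.262]
force: [-0.6, -0.0, -0.3]
opening: 0.0337
gripper_force: 0.0
```

Emit:
arm_command:
  deltas:
    - [[-0.12, -0.04, 0.6, 0, 0, 0], [-0.24, -0.08, 1.2, 0, 0, 0], [-0.24, -0.08, 1.2, 0, 0, 0], [-0.24, -0.08, 1.2, 0, 0, 0], [-0.24, -0.08, 1.2, 0, 0, 0], [-0.24, -0.08, 1.2, 0, 0, 0]]

```text
t: 11.05
tool_pos: [0.4552, 0.2176, 0.2157]
orientation: [1.746, 2.447, 0.262]
force: [-0.1, 0.5, 0.3]
opening: 0.0417
gripper_force: 0.0
```

Run:
```python
from h import *
from plant import monitor,eyes
for i in range(2): eyes.read_camera("wrist")
s=monitor.read_state();m=eyes.camera_model("wrist"); im=eyes.read_camera("wrist"); cv2.imwrite("pics/w5.png",im)
print(s["t"],s["tool_pos"],s["orientation"],s["force"],s["opening"])
np.set_printoptions(precision=1,suppress=True)
q=(.5093,.2365,.332)
print("home eye px tipR,tipL / cheek",wproj(m,W(q,[(-106,-15,79),(-106,-5,79),(-80,-15,79),(-80,-5,79),(-107,-28,82),(-107,-20,82),(-107,0,82),(-107,8,82)])).tolist())
g=im.mean(2); p=wproj(m,W(q,[(-100,-10,79)]))[0].astype(int); print(p)
for x in (p[0],p[0]+8): print(x,p[1]-35,g[p[1]-35:p[1]+35,x-1:x+2].mean(1).round().astype(int).tolist())
for d in (-2,2): print("row",p[1]+d,p[0]-20,g[p[1]+d,p[0]-20:p[0]+25].round().astype(int).tolist())
a=plan([.4703,-.0625,.12],tool(.361,0),s,vmax=3.9)
b=plan([.4703,-.0625,.004],tool(.361,0),a,n=8)
```

```text
11.15 [0.45652796 0.21804507 0.21772643] [1.74447556 2.44527467 0.26648263] [ 0.96529169  0.41965983 -0.26199784] 0.04190729381030458
home eye px tipR,tipL / cheek [[240.93319037157372, 207.89820035542897], [240.2640559840701, 198.26112445371731], [266.5649759721309, 206.40892356798224], [266.11913534850936, 196.81331482103477], [240.81219190057863, 221.17845791682976], [240.21877463956645, 213.60535848534235], [238.84146790659517, 194.1674978300053], [238.33807236301627, 186.20966120920798]]
[246 202]
246 167 [49, 49, 50, 51, 57, 83, 103, 101, 81, 78, 78, 79, 78, 78, 78, 79, 78, 78, 82, 95, 110, 112, 113, 113, 113, 113, 112, 97, 83, 77, 85, 133, 198, 226, 227, 227, 229, 230, 229, 227, 220, 178, 120, 83, 78, 85, 126, 199, 227, 234, 238, 238, 239, 236, 193, 121, 104, 105, 103, 99, 95, 93, 91, 88, 90, 89, 88, 87, 85, 87]
254 167 [50, 50, 49, 50, 61, 91, 103, 93, 79, 78, 78, 78, 79, 85, 100, 106, 97, 87, 89, 102, 114, 114, 115, 114, 115, 114, 109, 92, 86, 83, 94, 163, 228, 229, 227, 229, 231, 230, 229, 226, 219, 165, 105, 87, 80, 94, 171, 220, 236, 241, 242, 241, 240, 219, 162, 98, 88, 87, 85, 87, 88, 89, 89, 91, 93, 95, 95, 94, 90, 89]
row 200 226 [81, 81, 81, 80, 82, 81, 80, 74, 69, 93, 97, 75, 81, 121, 139, 129, 154, 220, 226, 226, 226, 227, 227, 228, 228, 228, 230, 229, 229, 229, 229, 229, 229, 229, 228, 228, 228, 229, 229, 229, 229, 229, 228, 228, 229]
row 204 226 [80, 82, 83, 83, 86, 83, 81, 69, 63, 91, 107, 107, 106, 171, 178, 141, 146, 214, 228, 230, 229, 230, 229, 230, 230, 230, 230, 231, 230, 230, 230, 231, 230, 231, 231, 231, 231, 230, 230, 231, 231, 230, 230, 230, 231]
8 rows of [0.172, -3.507, -1.222, -0.527, 1.463, 0.211]
8 rows of [0.0, 0.0, -1.45, 0.0, 0.0, -0.0]
```

Module is seated: the eye lies between the cheeks, about 1–2 mm back, which is within its play. Now the pin.

Emit:
arm_command:
  deltas:
    - [[0.17, -3.5, 0, -0.53, 1.46, 0.21], [0.17, -3.5, -1.4, -0.53, 1.46, 0.21], [0.17, -3.5, -1.4, -0.53, 1.46, 0.21], [0.17, -3.5, -1.4, -0.53, 1.46, 0.21], [0.17, -3.5, -1.4, -0.53, 1.46, 0.21], [0.17, -3.5, -1.4, -0.53, 1.46, 0.21], [0.17, -3.5, -1.4, -0.53, 1.46, 0.21], [0.17, -3.5, -1.4, -0.53, 1.46, 0.21]]
  gripper: 0.2

```text
t: 11.87
tool_pos: [0.4683, -0.0641, 0.1152]
orientation: [-1.785, -2.581, 0.007]
force: [0.2, 0.0, -0.3]
opening: 0.0557
gripper_force: 0.0
```

Run:
```python
from h import *
from plant import monitor,eyes
for i in range(2): eyes.read_camera("wrist")
s=monitor.read_state();m=eyes.camera_model("wrist"); im=eyes.read_camera("wrist"); cv2.imwrite("pics/w6.png",im)
print(s["t"],s["tool_pos"],s["orientation"])
np.set_printoptions(precision=1,suppress=True)
p=wproj(m,W((.465,-.0485,.361),[(0,100,10),(0,33,20),(0,0,20),(0,-30,20),(0,-15,20)]));print(p.tolist())
w=im[100:300,220:420]; cv2.imwrite("pics/c6.png",cv2.resize(w,None,fx=3,fy=3,interpolation=cv2.INTER_CUBIC))
```

```text
11.9667 [ 0.46701344 -0.06600457  0.11297075] [-1.78763557 -2.57493938  0.01213309]
[[325.4800405822285, 67.1660097025086], [325.69979883835475, 144.80527832589803], [325.6620694931931, 183.31657843422724], [325.58006646003315, 216.65143301610453], [325.62617436124384, 200.22972221361474]]
```

View pics/c6.png

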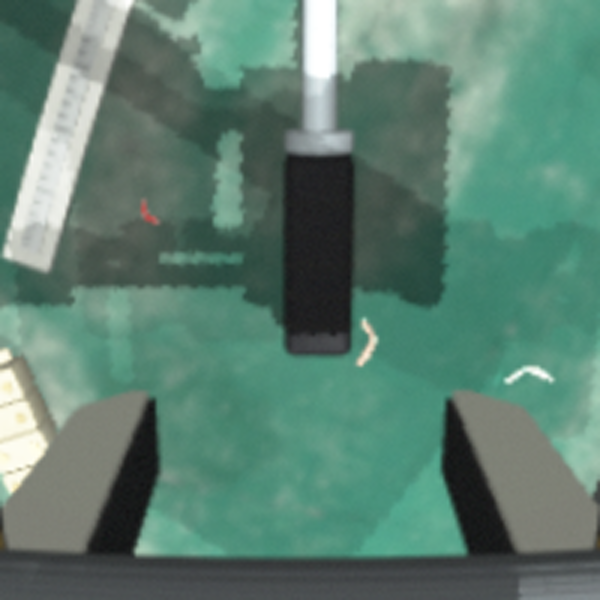

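The handle spans crop columns 285–352 and rows 130 (collar) to 355 (end), within 1.5 mm of the prediction. Descend and grip.

Run:
```python
from h import *
from plant import monitor
s=monitor.read_state(); print(s["tool_pos"],s["orientation"])
plan([.4708,-.0638,.006],tool(.361,0),s,n=8)
```

```text
[ 0.4675308  -0.06398655  0.11416704] [-1.78798897 -2.57573561  0.00869095]
8 rows of [0.041, 0.002, -1.352, 0.008, -0.058, 0.027]
```

Emit:
arm_command:
  deltas:
    - [[0.04, 0, -1.35, 0, -0.06, 0], [0.04, 0, -1.35, 0, -0.06, 0], [0.04, 0, -1.35, 0, -0.06, 0], [0.04, 0, -1.35, 0, -0.06, 0], [0.04, 0, -1.35, 0, -0.06, 0], [0.04, 0, -1.35, 0, -0.06, 0], [0.04, 0, -1.35, 0, -0.06, 0], [0.04, 0, -1.25, 0, -0.06, 0], [0, 0, 0, 0, 0, 0], [0, 0, 0, 0, 0, 0]]

```text
t: 12.85
tool_pos: [0.4715, -0.0613, 0.0094]
orientation: [1.783, 2.582, 0.001]
force: [0.2, -0.0, 0.7]
opening: 0.056
gripper_force: 0.0
```

Emit:
arm_command:
  deltas:
    - [[0, 0, 0, 0, 0, 0], [0, 0, 0, 0, 0, 0], [0, 0, 0, 0, 0, 0], [0, 0, 0, 0, 0, 0], [0, 0, 0, 0, 0, 0], [0, 0, 0, 0, 0, 0]]
  gripper: -1
  squeeze: 45

```text
t: 13.35
tool_pos: [0.4724, -0.0625, 0.01]
orientation: [1.784, 2.579, 0.002]
force: [-1.1, -0.7, 0.6]
opening: 0.0204
gripper_force: 0.4
```

Run:
```python
from h import *
from plant import monitor
s=monitor.read_state(); print(s["tool_pos"],s["orientation"],s["force"],s["t"])
np.set_printoptions(precision=4,suppress=True)
# pin in tool frame assumed: axis height z=.010 while TCP z measured; tip at grasp+115mm
q=(.5093,.2365,.332); h=s["tool_pos"][2]; dz=.010-h
d=W((0,0,.332),[0,1000,0])[0]
hole=W(q,(-88,-10,64))[0]; print("hole",hole,"axis",d)
for name,y in(("pre: tip 15 before cheek",-28-15-115),("full",-28-51)):
    P=W(q,(-88,y,64))[0]; P[2]-=dz; print(name,P)
pre=W(q,(-88,-28-15-115,64))[0]; pre[2]-=dz
a={"tool_pos":s["tool_pos"]+[0,0,.08],"orientation":s["orientation"]}
plan(pre,tool(.332,0),a,n=7)
```

```text
[ 0.47235512 -0.06251462  0.0100254 ] [1.78364068e+00 2.57949491e+00 1.81270088e-03] [-1.13582339 -0.68190596  0.62549194] 13.35
hole [0.4294 0.1984 0.064 ] axis [-0.3259  0.9454  0.    ]
pre: tip 15 before cheek [0.4776 0.0584 0.064 ]
full [0.4519 0.1331 0.064 ]
7 rows of [0.075, 1.728, -0.371, 0.018, 0.042, -0.236]
```

Emit:
arm_command:
  deltas:
    - [[0, 0, 0, 0, 0, 0], [0, 0, -0.25, 0, 0, 0], [0, 0, -0.3, 0, 0, 0], [0, 0, 0, 0, 0, 0], [0, 0, 0, 0, 0, 0]]
  gripper: -0.3

```text
t: 13.77
tool_pos: [0.4718, -0.0623, 0.0038]
orientation: [1.784, 2.581, 0.001]
force: [-0.0, 0.6, -1.2]
opening: 0.0324
gripper_force: 0.0
```

Emit:
arm_command:
  deltas:
    - [[0, 0, 0, 0, 0, 0], [0, 0, 0, 0, 0, 0], [0, 0, 0, 0, 0, 0], [0, 0, 0, 0, 0, 0], [0, 0, 0, 0, 0, 0]]
  gripper: -1

```text
t: 14.18
tool_pos: [0.4723, -0.0624, 0.0043]
orientation: [1.784, 2.58, 0.002]
force: [1.2, 0.8, 0.2]
opening: 0.0198
gripper_force: 44.9
```

Run:
```python
from h import *
from plant import monitor
s=monitor.read_state(); print(s["tool_pos"],s["force"])
a={"tool_pos":s["tool_pos"]+[0,0,.06],"orientation":s["orientation"]}
q=(.5093,.2365,.332); P=W(q,(-88,-28-15-114,64))[0]; P[2]=.0585; plan(P,tool(.332,0),a,n=6)
```

```text
[ 0.47230045 -0.06239685  0.004302  ] [1.19809512 0.84850471 0.16971991]
6 rows of [0.083, 2.03, -0.097, 0.02, 0.048, -0.276]
```

Emit:
arm_command:
  deltas:
    - [[0, 0, 1.5, 0, 0, 0], [0, 0, 2.5, 0, 0, 0], [0, 0, 2.0, 0, 0, 0]]

```text
t: 14.43
tool_pos: [0.4715, -0.0622, 0.0647]
orientation: [1.785, 2.581, 0.001]
force: [-0.2, -0.4, 0.0]
opening: 0.0197
gripper_force: 44.9
```

Emit:
arm_command:
  deltas:
    - [[0.09, 2.03, -0.1, 0, 0, -0.28], [0.09, 2.03, -0.1, 0, 0, -0.28], [0.09, 2.03, -0.1, 0, 0, -0.28], [0.09, 2.03, -0.1, 0, 0, -0.28], [0.09, 2.03, -0.1, 0, 0, -0.28], [0.09, 2.03, -0.1, 0, 0, -0.28], [0, 0, 0, 0, 0, 0], [0, 0, 0, 0, 0, 0]]

```text
t: 15.1
tool_pos: [0.4773, 0.0601, 0.058]
orientation: [1.819, 2.556, 0.001]
force: [0.1, 0.1, -0.8]
opening: 0.0196
gripper_force: 44.9
```

Run:
```python
from h import *
from plant import monitor,eyes
np.set_printoptions(precision=1,suppress=True)
S=[]
for i in range(5):
    s=monitor.read_state(); S.append(s["tool_pos"]); m=eyes.camera_model("wrist"); im=eyes.read_camera("wrist")
cv2.imwrite("pics/w7.png",im); S=np.array(S); print((S*1e3).tolist(), s["orientation"].round(4).tolist(),s["t"],s["force"])
q=(.5093,.2365,.332)
T=R.from_rotvec(s["orientation"]); o=S[2:].mean(0)
P=o+T.apply([[.114,0,-.0057],[.080,0,-.0057],[.080,0.005,-.0057],[.080,-0.005,-.0057],[.05,0,-.0057-0.01]])
print("tip,shank axis, edges, collar top",wproj(m,P).tolist())
print("hole, cheek R top corners",wproj(m,W(q,[(-89,-28,64),(-107,-28,82),(-71,-28,82)])).tolist())
c=wproj(m,P)[1].astype(int); g=im.mean(2)
for y in (c[1]-8,c[1],c[1]+8): print("row",y,c[0]-20,g[y,c[0]-20:c[0]+20].round().astype(int).tolist())
k=wproj(m,W(q,[(-89,-24,82)]))[0].astype(int)
for y in (k[1]-1,k[1]+2): print("cheek row",y,k[0]-35,g[y,k[0]-35:k[0]+35].round().astype(int).tolist())
x=c[0]; t=wproj(m,P)[0].astype(int); print("col",x,t[1]-30,g[t[1]-30:t[1]+40,x].round().astype(int).tolist())
```

```text
[[477.2838589174223, 60.0658681089231, 57.971998285659495], [477.38954096031654, 59.368259942201206, 58.0640254086355], [477.43363051092075, 58.904522107001064, 58.10429541268593], [477.5310229554854, 58.671535753980535, 58.159149591724265], [477.58434236217886, 58.581660004555715, 58.21995921995275]] [1.8223, 2.5527, 0.0012] 15.3 [ 1.   0.2 -0.9]
tip,shank axis, edges, collar top [[319.7389531212336, 39.7692915685864], [319.65434679293764, 103.81320144970692], [329.45527325673595, 103.85655777719634], [309.8532405273121, 103.83249564529376], [319.5824775409579, 164.35938280786914]]
hole, cheek R top corners [[317.56985993254034, 11.64590895309999], [278.46050413664017, 0.6151863691160884], [356.508978924429, 0.5079399646926106]]
row 95 299 [95, 95, 93, 96, 109, 140, 145, 143, 133, 152, 190, 218, 233, 249, 252, 254, 255, 255, 255, 255, 255, 255, 255, 253, 251, 248, 240, 221, 163, 127, 127, 129, 130, 129, 128, 128, 126, 126, 126, 129]
row 103 299 [94, 94, 94, 99, 112, 134, 154, 156, 148, 156, 187, 220, 239, 249, 252, 253, 255, 255, 255, 255, 255, 255, 255, 253, 249, 232, 237, 225, 171
[... 521 characters left out ...]
, 30, 30, 31, 31, 32, 32, 32, 30, 30, 29]
cheek row -5 282 [51, 51, 51, 48, 50, 48, 48, 49, 49, 48, 47, 47, 46, 45, 44, 45, 44, 43, 44, 43, 41, 43, 43, 39, 39, 41, 42, 42, 40, 40, 40, 42, 42, 43, 40, 42, 38, 43, 40, 40, 41, 43, 42, 41, 40, 39, 37, 40, 40, 41, 39, 41, 40, 43, 44, 41, 42, 43, 44, 45, 43, 45, 45, 46, 46, 48, 49, 48, 45, 45]
col 319 9 [152, 152, 151, 165, 221, 234, 233, 226, 178, 120, 111, 113, 114, 114, 113, 113, 114, 113, 113, 112, 113, 113, 113, 112, 113, 135, 235, 244, 223, 164, 122, 139, 210, 240, 246, 250, 252, 253, 253, 253, 253, 253, 254, 254, 254, 254, 254, 254, 255, 255, 255, 255, 255, 255, 255, 255, 255, 255, 255, 255, 255, 255, 255, 255, 255, 255, 255, 255, 255, 255]
```

Pin aligned with the hole to about 0.5 mm. Insert in steps and watch the force.

Emit:
arm_command:
  deltas:
    - [[-0.13, 0.38, 0, 0, 0, 0], [-0.13, 0.38, 0, 0, 0, 0], [-0.13, 0.38, 0, 0, 0, 0], [-0.13, 0.38, 0, 0, 0, 0], [-0.13, 0.38, 0, 0, 0, 0], [-0.13, 0.38, 0, 0, 0, 0]]

```text
t: 15.85
tool_pos: [0.4696, 0.0827, 0.0582]
orientation: [1.821, 2.554, 0.002]
force: [0.1, 0.0, -0.8]
opening: 0.0196
gripper_force: 44.9
```

Emit:
arm_command:
  deltas:
    - [[-0.13, 0.38, 0, 0, 0, 0], [-0.13, 0.38, 0, 0, 0, 0], [-0.13, 0.38, 0, 0, 0, 0]]

```text
t: 16.1
tool_pos: [0.4658, 0.0941, 0.0583]
orientation: [1.821, 2.554, 0.002]
force: [-0.1, 0.8, -1.8]
opening: 0.0194
gripper_force: 44.9
```

Emit:
arm_command:
  deltas:
    - [[-0.13, 0.38, 0, 0, 0, 0], [-0.13, 0.38, 0, 0, 0, 0], [-0.13, 0.38, 0, 0, 0, 0], [-0.13, 0.38, 0, 0, 0, 0], [-0.13, 0.38, 0, 0, 0, 0], [-0.13, 0.38, 0, 0, 0, 0]]

```text
t: 16.6
tool_pos: [0.458, 0.1168, 0.0582]
orientation: [1.821, 2.553, 0.002]
force: [-0.1, 1.2, -0.8]
opening: 0.02
gripper_force: 44.9
```

Emit:
arm_command:
  deltas:
    - [[-0.13, 0.38, 0, 0, 0, 0], [-0.1, 0.28, 0, 0, 0, 0], [-0.07, 0.19, 0, 0, 0, 0], [-0.07, 0.19, 0, 0, 0, 0], [0, 0, 0, 0, 0, 0]]

```text
t: 17.02
tool_pos: [0.4543, 0.1271, 0.0582]
orientation: [1.821, 2.554, 0.002]
force: [-0.2, 0.4, -1.2]
opening: 0.0195
gripper_force: 44.9
```

Emit:
arm_command:
  deltas:
    - [[-0.07, 0.19, 0, 0, 0, 0], [-0.07, 0.19, 0, 0, 0, 0], [-0.035, 0.095, 0, 0, 0, 0], [0, 0, 0, 0, 0, 0]]

```text
t: 17.35
tool_pos: [0.4526, 0.1317, 0.0582]
orientation: [1.821, 2.554, 0.002]
force: [-0.5, 0.0, -1.1]
opening: 0.0198
gripper_force: 44.9
```

Emit:
arm_command:
  deltas:
    - [[-0.035, 0.095, 0, 0, 0, 0], [-0.035, 0.095, 0, 0, 0, 0], [0, 0, 0, 0, 0, 0]]

```text
t: 17.6
tool_pos: [0.4519, 0.1336, 0.0582]
orientation: [1.821, 2.553, 0.002]
force: [0.5, -0.4, -0.9]
opening: 0.0199
gripper_force: 44.9
```

Emit:
arm_command:
  deltas:
    - [[-0.035, 0.095, 0, 0, 0, 0], [0, 0, 0, 0, 0, 0]]

```text
t: 17.77
tool_pos: [0.4516, 0.1345, 0.0582]
orientation: [1.821, 2.554, 0.002]
force: [0.1, 0.6, -1.5]
opening: 0.0193
gripper_force: 44.9
```

Emit:
arm_command:
  deltas:
    - [[-0.035, 0.095, 0, 0, 0, 0], [-0.035, 0.095, 0, 0, 0, 0], [0, 0, 0, 0, 0, 0]]

```text
t: 18.02
tool_pos: [0.4514, 0.1347, 0.0584]
orientation: [1.82, 2.551, -0.001]
force: [2.2, -8.3, -1.2]
opening: 0.0195
gripper_force: 44.9
```

Emit:
arm_command:
  deltas:
    - [[-0.035, 0.095, 0, 0, 0, 0], [0, 0, 0, 0, 0, 0]]

```text
t: 18.18
tool_pos: [0.4514, 0.1348, 0.0585]
orientation: [1.819, 2.55, -0.003]
force: [3.4, -13.5, -0.7]
opening: 0.0196
gripper_force: 44.9
```

Collar contact at 13 N, at the expected depth. Unload, release and lift straight up.

Emit:
arm_command:
  deltas:
    - [[0.04, -0.11, 0, 0, 0, 0], [0, 0, 0, 0, 0, 0]]

```text
t: 18.35
tool_pos: [0.4515, 0.1347, 0.0583]
orientation: [1.821, 2.551, -0.001]
force: [2.9, -7.3, -1.8]
opening: 0.0198
gripper_force: 44.9
```

Emit:
arm_command:
  deltas:
    - [[0, 0, 0, 0, 0, 0], [0, 0, 0, 0, 0, 0], [0, 0, 0, 0, 0, 0], [0, 0, 0, 0, 0, 0], [0, 0, 0, 0, 0, 0]]
  gripper: -0.2

```text
t: 18.77
tool_pos: [0.451, 0.1364, 0.0583]
orientation: [1.821, 2.554, 0.002]
force: [-1.3, -0.6, -0.5]
opening: 0.0371
gripper_force: 0.0
```

Emit:
arm_command:
  deltas:
    - [[0, 0, 0.6, 0, 0, 0], [0, 0, 1.2, 0, 0, 0], [0, 0, 1.5, 0, 0, 0], [0, 0, 2, 0, 0, 0], [0, 0, 3, 0, 0, 0], [0, 0, 3, 0, 0, 0], [0, 0, 3, 0, 0, 0], [0, 0, 3, 0, 0, 0], [0, -1, 3, 0, 0, 0], [0, -1, 2, 0, 0, 0]]

```text
t: 19.6
tool_pos: [0.4515, 0.1165, 0.2852]
orientation: [1.818, 2.552, 0.006]
force: [-0.1, -0.2, 0.1]
opening: 0.037
gripper_force: 0.0
```

Run:
```python
from h import *
from plant import monitor,eyes
np.set_printoptions(precision=1,suppress=True)
for i in range(3): eyes.read_camera("wrist")
s=monitor.read_state();m=eyes.camera_model("wrist"); im=eyes.read_camera("wrist"); cv2.imwrite("pics/w8.png",im); cv2.imwrite("pics/top8.png",eyes.read_camera("top"))
print(s["t"],s["tool_pos"]*1e3,s["force"],s["opening"])
q=(.5093,.2365,.332); g=im.mean(2)
p=lambda L:wproj(m,W(q,L))
print("collar front top, back, handle end top, cheek outer top, tip",p([(-89,-28,74),(-89,-34,74),(-89,-94,74),(-89,-28,82),(-89,36,64)]).tolist())
c=p([(-89,-60,74)])[0].astype(int); a=p([(-89,-18,82)])[0].astype(int)[1]; b=p([(-89,-100,64)])[0].astype(int)[1]
print("col",c[0],"from",a,g[a:b+8,c[0]-1:c[0]+2].mean(1).round().astype(int).tolist())
h0=p([(-102,20,60)])[0].astype(int);h1=p([(-76,20,60)])[0].astype(int)
r=p([(-89,22,64)])[0].astype(int)[1]; print("beyond left cheek row",r,h0[0],g[r,h0[0]-5:h1[0]+6].round().astype(int).tolist())
```

```text
19.75 [452.1 116.  283.9] [-0.6 -0.4 -0.5] 0.036856064113031516
collar front top, back, handle end top, cheek outer top, tip [[321.72678480667554, 121.18547857401154], [321.72274284119146, 126.12982422419255], [321.66523878463573, 174.87617142270486], [321.83044545672317, 121.30801300781793], [321.6241805943727, 69.96412555376406]]
col 321 from 112 [173, 178, 182, 198, 219, 214, 194, 189, 187, 170, 145, 137, 155, 161, 162, 158, 105, 48, 30, 31, 31, 32, 29, 30, 29, 31, 31, 29, 29, 30, 29, 31, 30, 30, 32, 27, 28, 28, 26, 21, 23, 24, 23, 23, 21, 22, 23, 22, 23, 22, 23, 24, 26, 31, 35, 42, 42, 42, 42, 42, 42, 42, 68, 91, 104, 107, 112, 115, 118, 124, 125, 124, 120, 120]
beyond left cheek row 81 311 [137, 132, 116, 86, 81, 84, 83, 83, 89, 109, 130, 131, 145, 196, 226, 241, 247, 246, 235, 196, 113, 85, 83, 83, 83, 81, 84, 85, 83, 82, 83, 82]
```

```bash
python3 -c "
from plant import ticket; print(ticket.close_job())"
```

```text
the job is handed in; nothing more can be done
None
```

The fan module is out of the rack and home in the bench dock, and the lock pin is pushed through both cheeks and the eye until its collar met the cheek; I handed the job in at about 20 s, and I didn't re-check the other modules or the multimeter on camera at the end, though no unexpected contact forces showed up.

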